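# Hang the snap gauge on the rotating gauge rack

### The job

The orange-tabbed snap gauge is done with and goes back on the rotating gauge rack. First turn the rack until its one empty hook stands over the red pointer on the foot, then take the gauge out of its wooden stand and hang it by its eye on that hook, leaving it hanging freely and still with the hook still over the pointer. Do not let the gauge fall over, and leave the other things on the bench where they are.

Things in the scene. Friction and masses are not known exactly. Their poses are not given: they have to be found in the camera images.
- rack: Fixed foot of the rack: grey disc of radius 98 mm, 16 mm high, with a steel post (radius 11 mm) at its centre carrying the hub. Origin: centre of the underside, on the turning axis; z up. A red pointer on the foot runs out along the rack's own -x, its tip 127 mm from the axis.
- rotor (a joint): Angle of the turning hub, rad, growing counterclockwise seen from above; 0 when the empty hook stands over the red pointer (2 pi is the same place). It turns freely either way by a full turn or more, has a friction of about 0.15 N m, and stays where it is left.
- hub (a point): Centre of the turning hub, on the axis, 165 mm above the bench. Blue hub (radius 30 mm, top 178 mm above the bench) with five equal hooks, 72 degrees apart; four of them carry gauges of the same shape as the loose one with blue, green, yellow and white tabs, 95 mm from the axis, tab tops 209 mm above the bench, which swing a little and do not come off.
- knob (a point): On the turning axis, 210 mm above the bench: the height at which to grip the round black knob (40 mm diameter, from 190 to 224 mm) on top of the hub; it is one piece with the hub and hooks and is the easy way to turn them.
- free_hook (a point): Point on the centreline of the empty hook (the one with no gauge on it), 95 mm from the turning axis, 165 mm above the bench; its axes are the hub's: -x points outward along the hook. The hook is a round bar of 7 mm diameter, level from the hub to 108 mm from the axis.
- hook_tip (a point): Tip of the empty hook: past 108 mm from the axis the bar bends up at about 45 degrees and ends here, 119 mm from the axis, 175 mm above the bench (its top 178.5 mm). Nothing else is on this hook.
- pointer (a point): Fixed point straight above the red pointer where the point free_hook comes to lie when the empty hook is exactly over the pointer (95 mm from the axis, 165 mm above the bench).
- stand: Fixed wooden block, 60 x 110 x 36 mm, with a slot 10 mm wide along its y, 80 mm long and 24 mm deep, in which the gauge stands. Origin: centre of the underside.
- gauge: Snap gauge: steel plate standing upright, thickness 8 mm along its x, 50 mm wide along its y, 132 mm tall along z, about 0.13 kg. Origin: centre of the underside of its two jaws, which rest on the slot floor 12 mm above the bench. From z = 62 to 92 mm an eye goes through along x, 28 mm wide, with sloping upper corners. It may hang either way round.
- gauge_tab (a point): Point to grip, 120 mm above the gauge's origin, in the orange grip tab on top of the gauge: 12 mm thick (x), 30 mm wide (y), from z = 98 to 132 mm. Fingertips stay above the eye when it is gripped here.
- gauge_eye (a point): Middle of the upper edge of the eye, 92 mm above the gauge's origin, which rests on the hook when the gauge hangs (then about 3.5 mm above the hook's centreline). Axes as the gauge's.
- spark_plug: Spark plug lying on the bench, 24 x 63 x 21 mm; a bystander.
- red_tape: Roll of red tape, 60 mm across, 18 mm high; a bystander.
- screwdriver: Screwdriver with a yellow handle, 30 x 179 x 32 mm; a bystander.

How it is judged:
On the way, in this order (a step that is already met when the one before it is completed fails the run):
1. the empty hook is brought to rest over the red pointer (within 25 mm at the hook) (horizontal distance between free_hook and pointer below 0.025 m and velocity of joint rotor between -0.05 and 0.05 rad/s), for 0.2 s.
2. the gauge hangs by its eye on the empty hook (horizontal distance between free_hook and pointer below 0.025 m and x of gauge_eye in the frame of free_hook between -0.022 and 0.06 m and y of gauge_eye in the frame of free_hook between -0.012 and 0.012 m and z of gauge_eye in the frame of free_hook between -0.006 and 0.012 m and contact force between gauge and rack above 0.3 N and angle between gauge's own z axis and vertical below 0.3 rad), for 0.2 s.
At the end, for the whole second after the job is handed in: The empty hook is still over the pointer (its point 95 mm out within 25 mm of the pointer's), the gauge hangs on it by its eye (eye edge resting on the hook, within 12 mm sideways, between the hub and the hook's bent end), within 0.3 rad of upright, released and at rest (under 0.05 m/s) (all of step 2 and linear speed of gauge below 0.05 m/s and velocity of joint rotor between -0.05 and 0.05 rad/s and contact force between gauge and the fingers below 0.05 N); the robot touches nothing.
It fails at once if the gauge falls over (tilts by more than 1 rad) (angle between gauge's own z axis and vertical above 1 rad).
It fails at once if a bystander is moved by more than 30 mm (distance of any of spark_plug, red_tape, screwdriver from where it was at the start of the episode above 0.03 m).
It also fails if it takes over 72 s, if anything falls off the work surface, if the arm or the gripper's body presses on something with over 40 N, if the wrist force passes 120 N, or if a joint passes its speed limit or range.

### The arm

A 7-joint arm with a two-finger parallel gripper is mounted at the origin on a cart in front of the work surface, level with it; the furniture and walls round the work are solid. World frame = base frame: x ahead of the robot, y to its left, z up, the work surface at z = 0. Lengths are in m, angles in rad, forces in N, time in s.
With the tool pointing down it reaches from about 0.35 to 0.9 m from the base axis. Payload 8.1 kg.
Tool frame: the origin (TCP) lies at the very end of the fingers, on their centre line; the grasp point (between the pads) lies arm.grip_point_offset behind it (arm.grip_point_offset is the distance from the TCP to the grasp point, in m); z points along the fingers, y is the line along which they close (so a half turn about z gives the same grasp; the last joint's range is limited). The gripper opens to 92 mm and grips with 3 to 60 N. Pads are 19 mm wide; open, the fingers measure 130 mm over their backs; the gripper's body (75 mm by 190 mm) begins 47 mm behind the grasp point.
Start: joints at [-1.342, 0.434, 0.025, 1.573, -0.012, 1.134, -0.075], TCP at [0.204, 0.591, 0.227] pointing down, gripper open.
Joint ranges: [-2.62, 2.62], [-0.44, 2.09], [-1.27, 1.32], [0.08, 2.57], [-1.32, 4.46], [0.12, 2], [-2.74, 2.74]. Speed limits (rad/s): [2.22, 2.22, 3.01, 3.01, 3.14, 3.14, 3.14].

### API

Orientations are given as a rotation vector (axis times angle).
In Python, from cell import arm gives the robot as it stands. The module is installed in compiled form; this text tells all that it offers.
- The arm moves only by the shell command python3 -m creep 'ROWS' [OPENING] [FORCE]. ROWS is JSON, a list of rows, each a list of 6 numbers: the shift along the tool's x, y, z scaled (see below), then the turn, a rotation vector about the tool's x, y, z scaled (see below). A call has 1 to 20 rows; each row shifts and turns the commanded pose from where the row before left it, along the tool's axes as they then stand; what a row does not reach is not made up. The controller multiplies each number of a shift by 0.4 m and each number of a turn by 120 degrees. A row lasts 1/12 s, in which the tool goes at most 41.7 mm and 7.16 degrees, less where a joint would pass 70% of its speed; a pose out of reach is approached as far as the arm can. A call with a number of a shift or a turn outside -1 to 1 is refused whole. A call with a gripper value outside its range is refused whole. OPENING is the closure, from -1 (fully open) to 1 (shut), set as the call begins (- or left out, the last holds). The fingers move at their own pace and stop on an object; FORCE is the grip in N (left out, the last holds). Time passes only in rows, so rows that do not move let the fingers close. It gives the time, the measured TCP pose, the force, the opening and the grip force at its end, in the units of the state.
- arm.observe(): the state, without advancing time (a new reading comes with each control period).
- arm.get_image(name): name is "side" or "top"; returns a dict with "frame" (480x640x3 uint8, red, green, blue), "intrinsics" (3x3 intrinsics, pixels), "distortion" ([k1, k2, p1, p2, k3] as OpenCV has them; the pictures are not rectified), "rvec" (rotation vector, rad) and "tvec" (3), from world to camera coordinates, as OpenCV has them. Camera axes: x right, y down, z forward; pixel columns grow to the right and rows downward; lengths in m; the calibration is good to about 2 mm. A picture is of the moment at which its call begins. There is no depth.
- arm.sign_off(): hands the job in; it is judged then, once.
The state is a dict: "clock": time; "joints": joint angles; "dq": joint speeds; "joint_efforts": joint torques, N m; "position": TCP position; "ee_rot": TCP orientation; "force": force on the tool from outside, world axes, zero at the start; "ft_torque": the same for the moment, N m; "width": opening from 0.0 (shut) to 1.0 (fully open); "gripper_force": force on a finger pad.
Only numpy, scipy, OpenCV 4.12 (cv2) and the standard library are available. Lean on these libraries where they do the work, as an engineer would, in place of code of your own. Each camera call takes 0.05 s, during which the arm holds its last target. There are 200 camera calls.

## Working session

There is one attempt and no reset: what is moved stays moved. The work goes in short steps, Python scripts to look and compute and a shell command to move; the robot and the scene stay as the last step left them, time stands still between calls to the robot, and variables do not carry over. Pictures are saved under pics/ and viewed, at most 10 in all, crops included, and the job is handed in when it is done.

```bash
mkdir -p pics; ls; cat > h.py <<'E'
from cell import arm
import numpy as np, cv2, json
def snap(n,f):
    d=arm.get_image(n); cv2.imwrite(f'pics/{f}.png',cv2.cvtColor(d['frame'],cv2.COLOR_RGB2BGR))
    json.dump({k:np.asarray(d[k]).tolist() for k in('intrinsics','distortion','rvec','tvec')},open(f'{n}.json','w'))
def cal(n):
    d=json.load(open(f'{n}.json')); return [np.array(d[k],float) for k in('rvec','tvec','intrinsics','distortion')]
def ray(n,uv):
    r,t,K,D=cal(n); R=cv2.Rodrigues(r)[0]
    p=cv2.undistortPoints(np.array([[uv]],float),K,D)[0,0]
    v=R.T@np.array([p[0],p[1],1]); return -R.T@t.ravel(),v/np.linalg.norm(v)
def atz(n,uv,z):
    c,v=ray(n,uv); return c+v*(z-c[2])/v[2]
def tri(a,b):
    c1,v1=ray('top',a);c2,v2=ray('side',b)
    s=np.linalg.lstsq(np.c_[v1,-v2],c2-c1,rcond=None)[0]
    p,q=c1+s[0]*v1,c2+s[1]*v2; return (p+q)/2,np.linalg.norm(p-q)
def proj(n,P):
    r,t,K,D=cal(n); return cv2.projectPoints(np.array(P,float).reshape(-1,3),r,t,K,D)[0][:,0]
E
python3 - <<'E'
from h import *
np.set_printoptions(precision=4,suppress=True)
snap('top','top1');snap('side','side1')
print(arm.observe(),arm.grip_point_offset)
for n in('top','side'):print(ray(n,(320,240)))
E
```

```text
pics
{'clock': 0.1, 'joints': array([-1.3416,  0.4351,  0.025 ,  1.574 , -0.0116,  1.134 , -0.0751]), 'dq': array([-0.0009, -0.0007,  0.0018, -0.0026, -0.0001, -0.0009,  0.0009]), 'joint_efforts': array([  0.0044, -66.9134,   0.9887, -31.5147,  -0.0605,   0.0374,
         0.    ]), 'position': array([0.2035, 0.5905, 0.226 ]), 'ee_rot': array([-0.5189, -3.0983,  0.0022]), 'force': array([-0.1233, -0.3991, -0.1079]), 'ft_torque': array([0.025 , 0.0054, 0.0423]), 'gripper_force': 0.0, 'width': 0.9998701636636624} 0.0188
(array([0.4528, 0.0824, 1.0672]), array([ 0.1377,  0.005 , -0.9905]))
(array([0.678 , 0.9017, 0.5376]), array([-0.0885, -0.9112, -0.4022]))
```

View pics/top1.png

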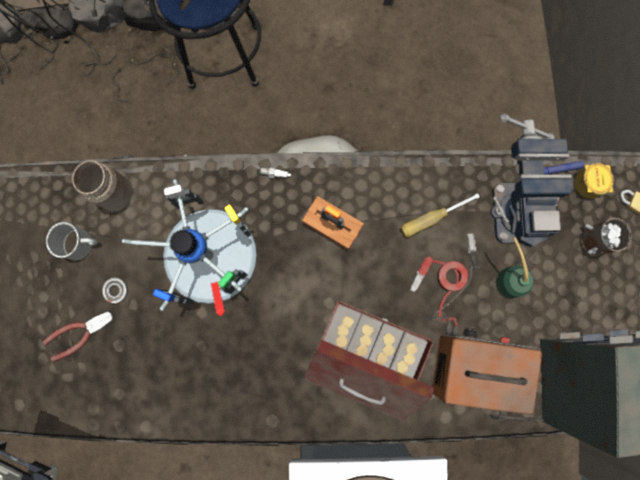

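View pics/side1.png

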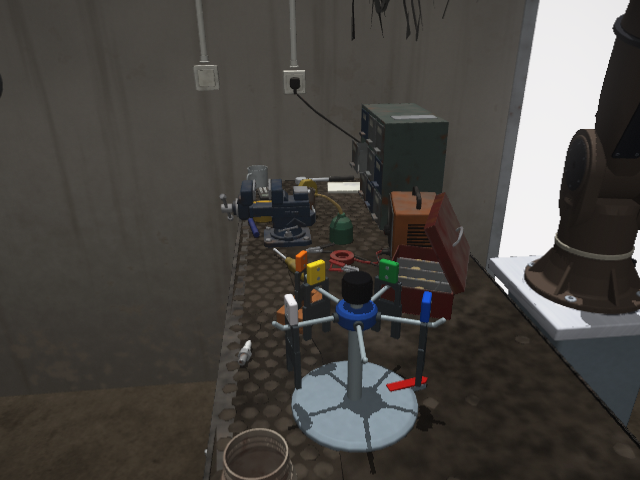

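The top view shows the foot at about (210,255) and the knob at (183,242). The empty hook points left to (125,242), the red pointer is at (218,300), and the orange tab is at (332,211) in the stand. The side view shows the knob at (357,285), the pointer at (408,383), the empty hook coming toward the camera at (363,357), and the orange tab at (301,261).

```bash
python3 - <<'E'
import cv2
a=cv2.imread('pics/top1.png');b=cv2.imread('pics/side1.png')
r=lambda i,x,y,w,h,s:cv2.resize(i[y:y+h,x:x+w],None,fx=s,fy=s,interpolation=cv2.INTER_CUBIC)
import numpy as np
c=np.zeros((600,800,3),np.uint8)
c[:300,:400]=r(a,115,170,160,120,2.5)   
c[:300,400:]=r(a,300,190,80,60,5)
c[300:,:400]=r(b,270,260,160,120,2.5)
c[300:,400:]=r(b,270,240,80,60,5)
cv2.imwrite('pics/crops.png',c)
E
```

```text
(no output)
```

View pics/crops.png

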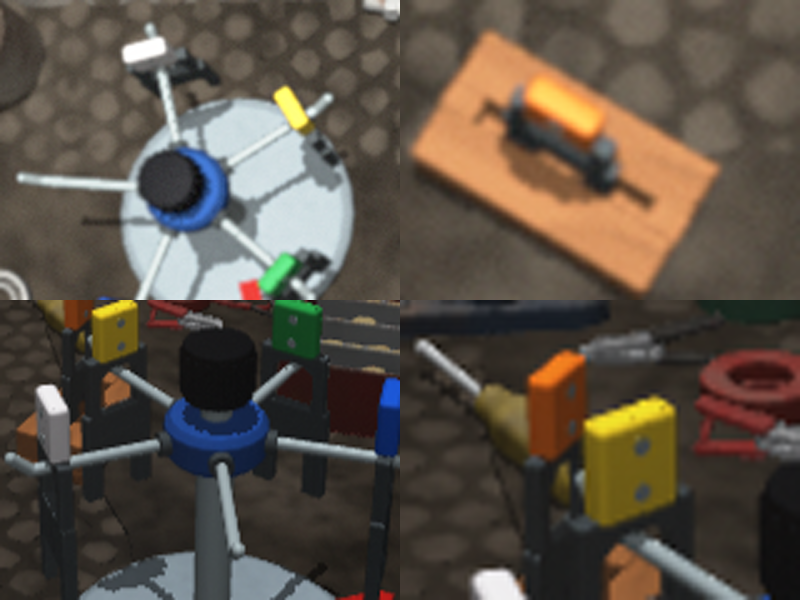

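```bash
python3 - <<'E'
from h import *
np.set_printoptions(precision=4,suppress=True)
T=cv2.imread('pics/top1.png');S=cv2.imread('pics/side1.png')
def comp(im,lo,hi,box):
    h=cv2.cvtColor(im,cv2.COLOR_BGR2HSV);m=cv2.inRange(h,lo,hi);M=m*0;x,y,w,hh=box;M[y:y+hh,x:x+w]=m[y:y+hh,x:x+w];return M
red=comp(T,(0,200,120),(5,255,255),(200,270,40,50)); ys,xs=np.nonzero(red);print('red top',cv2.minAreaRect(np.c_[xs,ys].astype(np.float32)))
red=comp(S,(0,200,120),(5,255,255),(380,365,55,30)); ys,xs=np.nonzero(red);print('red side',cv2.minAreaRect(np.c_[xs,ys].astype(np.float32)))
o=comp(T,(8,200,200),(25,255,255),(318,200,30,25)); ys,xs=np.nonzero(o);R=cv2.minAreaRect(np.c_[xs,ys].astype(np.float32));print('orange',R,len(xs));
for p in cv2.boxPoints(R):print(atz('top',p,.144))
# foot disc
h=cv2.cvtColor(T,cv2.COLOR_BGR2HSV);m=comp(T,(80,10,150),(110,70,255),(155,205,110,105))
m=cv2.morphologyEx(m,cv2.MORPH_OPEN,np.ones((5,5)));c=np.vstack(cv2.findContours(m,0,1)[0])
hull=cv2.convexHull(c)[:,0].astype(float)
P=np.array([atz('top',p,.016)[:2] for p in hull])
from scipy.optimize import least_squares
f=least_squares(lambda q:np.hypot(*(P-q[:2]).T)-.098,[.45,.3],loss='soft_l1',f_scale=.002);print('foot',f.x,np.abs(f.fun).max(),np.median(np.abs(f.fun)))
print('knob',tri((181,241.2),(357.2,277.2)))
print('tab',tri((333.6,210),(301.4,252.4)))
print('tip',tri((123,241.2),(364.8,359.2)))
print('stand corners',[atz('top',(300+x/5,190+y/5),.036)[:2] for x,y in((90,30),(13,155),(245,292),(320,168))])
E
```

```text
red top ((0.0, 0.0), (0.0, 0.0), 0.0)
red side ((406.6765441894531, 382.7059020996094), (7.033532619476318, 39.775840759277344), 75.96376037597656)
orange ((0.0, 0.0), (0.0, 0.0), 0.0) 0
[1.127  0.7825 0.144 ]
[1.127  0.7825 0.144 ]
[1.127  0.7825 0.144 ]
[1.127  0.7825 0.144 ]
foot [0.5725 0.3152] 0.004493203671567261 0.002517876413544562
knob (array([0.5715, 0.3178, 0.2218]), np.float64(0.0017300576739532215))
tab (array([0.6338, 0.0618, 0.1435]), np.float64(0.003349074923681085))
tip (array([0.5807, 0.437 , 0.1753]), np.float64(2.6411542383311155e-05))
stand corners [array([0.6862, 0.0901]), array([0.6353, 0.1219]), array([0.5782, 0.0301]), array([ 0.6278, -0.0013])]
```

```bash
python3 - <<'E'
from h import *
np.set_printoptions(precision=4,suppress=True)
C=np.array([.572,.3165])
for n,box in(('top',(200,270,40,55)),('side',(380,365,55,30))):
    im=cv2.imread(f'pics/{n}1.png').astype(int);x,y,w,h=box
    s=im[y:y+h,x:x+w];m=(s[...,2]>130)&(s[...,1]<70)&(s[...,0]<80)
    ys,xs=np.nonzero(m);P=np.array([atz(n,(u+x,v+y),.017)[:2] for u,v in zip(xs,ys)])
    d=P-C;r=np.hypot(*d.T);c=P.mean(0)-C
    w,V=np.linalg.eigh(np.cov(P.T));v=V[:,1]
    print(n,len(xs),'r',r.min(),r.max(),'centroid ang',np.degrees(np.arctan2(c[1],c[0])),'axis',np.degrees(np.arctan2(v[1],v[0])))
im=cv2.imread('pics/top1.png').astype(int)[200:226,318:350];m=(im[...,2]>180)&(im[...,1]<190)&(im[...,0]<90)
ys,xs=np.nonzero(m);P=np.array([atz('top',(u+318,v+200),.144)[:2] for u,v in zip(xs,ys)]);w,V=np.linalg.eigh(np.cov(P.T));print('tab',len(xs),P.mean(0),np.degrees(np.arctan2(V[1,1],V[0,1])),np.ptp((P-P.mean(0))@V,axis=0))
t=np.array([.5807,.437])-C;print('hook ang',np.degrees(np.arctan2(t[1],t[0])),np.hypot(*t))
s=arm.observe();R=cv2.Rodrigues(s['ee_rot'])[0];print(R,s['position'])
E
```

```text
top 169 r 0.06048011361938339 0.12529152873758928 centroid ang -167.8170430177566 axis -167.56987754910935
side 212 r 0.057376131234343763 0.12510372422859967 centroid ang -169.66062478051757 axis -167.51751131437007
tab 76 [0.6325 0.0653] 91.34924370064135 [0.0455 0.0463]
hook ang 85.87045770326247 0.12081365816827168
[[-0.9454  0.3258 -0.0004]
 [ 0.3258  0.9454 -0.0013]
 [-0.0001 -0.0014 -1.    ]] [0.2035 0.5905 0.226 ]
```

```bash
cat >> h.py <<'E'
def need(x,y,z,yaw=None):
    "remaining shift/turn in row units (turn is about tool z; yaw = world angle of tool y, deg)"
    s=arm.observe();R=cv2.Rodrigues(s['ee_rot'])[0]
    cur=np.degrees(np.arctan2(R[1,1],R[0,1]))
    print('pos',s['position'].round(4),'yaw',cur.round(2),'tilt z',R[:,2].round(3),'q',s['joints'].round(2),'F',s['force'].round(1),'w',round(s['width']*92,1),'g',round(s['gripper_force'],1),'t',s['clock'])
    if yaw is not None:
        d=(yaw-cur+180)%360-180;print('turn deg',d.round(2),'units z',(-d/120).round(3))
    print('shift units',(R.T@(np.array([x,y,z])-s['position'])/.4).round(4))
E
python3 -m creep '[[0,0,-0.09,0,0,0],[-0.078,-0.0248,0,0,0,0],[-0.078,-0.0248,0,0,0,0],[-0.078,-0.0248,0,0,0,0],[-0.078,-0.0248,0,0,0,0],[-0.078,-0.0248,0,0,0,0],[-0.078,-0.0248,0,0,0,0],[-0.078,-0.0248,0,0,0,0],[-0.078,-0.0248,0,0,0,0],[-0.078,-0.0248,0,0,0,0],[-0.078,-0.0248,0,0,0,0],[-0.078,-0.0248,0,0,0,0],[-0.078,-0.0248,0,0,0,0],[-0.078,-0.0248,0,0,0,0],[-0.078,-0.0248,0,0,0,0],[0,0,0,0,0,0]]' -1
python3 -m creep '[[0,0,0,0,0,0.05],[0,0,0,0,0,0.05],[0,0,0,0,0,0.05],[0,0,0,0,0,0.05],[0,0,0,0,0,0.05],[0,0,0,0,0,0.05],[0,0,0,0,0,0.05],[0,0,0,0,0,0.05],[0,0,0,0,0,0.05],[0,0,0,0,0,0.05],[0,0,0,0,0,0],[0,0,0,0,0,0],[0,0,0,0,0,0]]'
python3 -c "
from h import *
need(.572,.3165,.191,11)
snap('top','top2')"
```

```text
clock: 1.43
position: [0.5769, 0.31, 0.2621]
ee_rot: [0.532, 3.093, -0.006]
force: [1.1, -1.9, -0.3]
width: 1.001
gripper_force: 0.0
clock: 2.52
position: [0.5711, 0.3174, 0.2625]
ee_rot: [-1.994, -2.427, 0.001]
force: [-0.6, 0.6, -0.2]
width: 0.999
gripper_force: 0.0
pos [0.5711 0.3174 0.2625] yaw 11.19 tilt z [-0. -0. -1.] q [-0.85  0.47  0.4   1.47 -0.19  1.24 -0.23] F [-0.6  0.6 -0.2] w 91.9 g 0.0 t 2.5167
turn deg -0.19 units z 0.002
shift units [-0.0025  0.0018  0.1788]
```

View pics/top2.png

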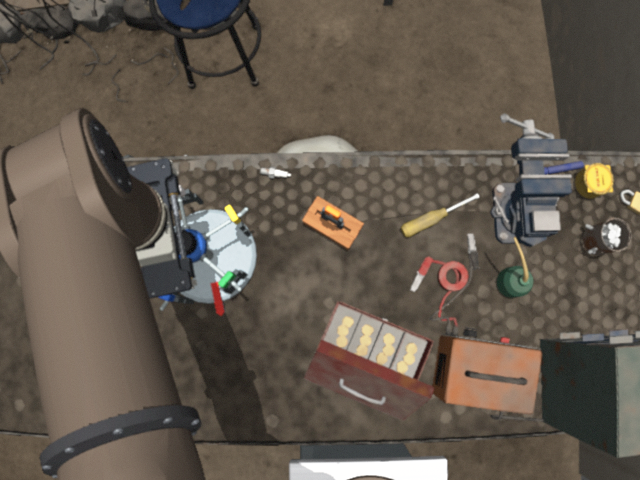

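The gripper is centred above the knob: the wrist covers (160,230), and the rack foot shows at (215,255). Next I'll descend, grip and turn.

```bash

python3 -m creep '[[-0.0025,0.0018,0.06,0,0,0],[0,0,0.06,0,0,0],[0,0,0.04,0,0,0],[0,0,0.018,0,0,0],[0,0,0,0,0,0],[0,0,0,0,0,0]]'
python3 -m creep '[[0,0,0,0,0,0],[0,0,0,0,0,0],[0,0,0,0,0,0],[0,0,0,0,0,0],[0,0,0,0,0,0],[0,0,0,0,0,0],[0,0,0,0,0,0],[0,0,0,0,0,0],[0,0,0,0,0,0],[0,0,0,0,0,0]]' 1 30
python3 -m creep '[[0,0,0,0,0,-0.02],[0,0,0,0,0,-0.045],[0,0,0,0,0,-0.05],[0,0,0,0,0,-0.05],[0,0,0,0,0,-0.05],[0,0,0,0,0,-0.05],[0,0,0,0,0,-0.05],[0,0,0,0,0,-0.05],[0,0,0,0,0,-0.05],[0,0,0,0,0,-0.05],[0,0,0,0,0,-0.05],[0,0,0,0,0,-0.05],[0,0,0,0,0,-0.05],[0,0,0,0,0,-0.05],[0,0,0,0,0,-0.05],[0,0,0,0,0,-0.05],[0,0,0,0,0,-0.05],[0,0,0,0,0,-0.05],[0,0,0,0,0,-0.017],[0,0,0,0,0,0]]'
python3 -m creep '[[0,0,0,0,0,0],[0,0,0,0,0,0],[0,0,0,0,0,0],[0,0,0,0,0,0]]'
python3 -c "
from h import *
need(.572,.3165,.191,117.2)
snap('side','side2');snap('top','top3')"
```

```text
clock: 3.07
position: [0.5725, 0.3165, 0.192]
ee_rot: [1.998, 2.424, 0.0]
force: [0.1, -0.4, 0.1]
width: 1.004
gripper_force: 0.0
clock: 3.9
position: [0.572, 0.3164, 0.1915]
ee_rot: [-1.998, -2.424, 0.001]
force: [-1.1, -1.1, 1.6]
width: 0.433
gripper_force: 30.0
clock: 5.57
position: [0.5743, 0.3214, 0.1916]
ee_rot: [-0.735, 3.047, 0.009]
force: [12.2, 16.4, -12.4]
width: 0.426
gripper_force: 30.0
clock: 5.9
position: [0.5743, 0.3213, 0.1916]
ee_rot: [-0.731, 3.048, 0.009]
force: [11.8, 16.1, -11.6]
width: 0.431
gripper_force: 30.0
pos [0.5743 0.3213 0.1916] yaw 116.99 tilt z [ 0.005  0.007 -1.   ] q [-0.54  0.51 -0.07  1.53  0.04  1.09  1.42] F [ 11.8  16.1 -11.6] w 39.7 g 30.0 t 5.9
turn deg 0.21 units z -0.002
shift units [ 0.0107 -0.0081  0.0014]
```

View pics/side2.png

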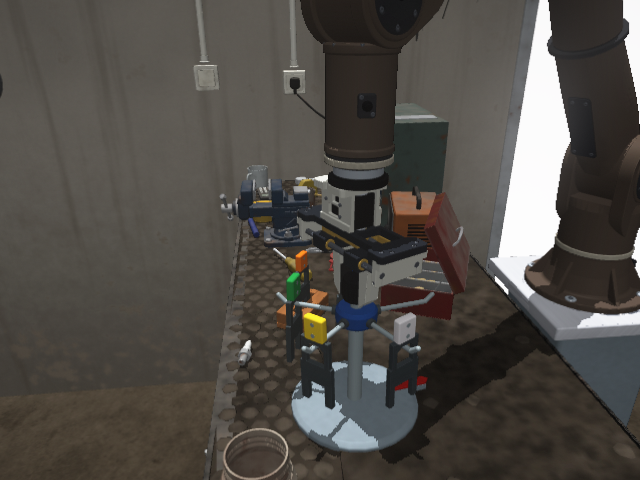

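The rotor has turned: the empty hook now points right to (432,297), over the pointer at (410,385). Next I'll release the knob, rise and check.

```bash

python3 -m creep '[[0,0,0,0,0,0],[0,0,0,0,0,0],[0,0,0,0,0,0],[0,0,0,0,0,0],[0,0,0,0,0,0],[0,0,0,0,0,0],[0,0,0,0,0,0],[0,0,-0.04,0,0,0],[0,0,-0.08,0,0,0],[0,0,-0.08,0,0,0],[0,0,-0.08,0,0,0]]' -1
python3 -m creep '[[0,0,0,0,0,0.05],[0,0,0,0,0,0.05],[0,0,0,0,0,0.05],[0,0,0,0,0,0.05],[0,0,0,0,0,0.05],[0,0,0,0,0,0.05],[0,0,0,0,0,0.05],[0,0,0,0,0,0.05],[0,0,0,0,0,0.05],[0,0,0,0,0,0.05],[0,0,0,0,0,0.05],[0,0,0,0,0,0.05],[0,0,0,0,0,0.05],[0,0,0,0,0,0.05],[0,0,0,0,0,0.05],[0,0,0,0,0,0.05],[0,0,0,0,0,0.05],[0,0,0,0,0,0.05],[0,0,0,0,0,0.05],[0,0,0,0,0,0.05]]'
python3 -c "
from h import *
need(.634,.062,.25,-32.2)"
```

```text
clock: 6.92
position: [0.5719, 0.3161, 0.3047]
ee_rot: [0.728, -3.055, 0.0]
force: [0.2, 0.3, 0.2]
width: 0.997
gripper_force: 0.0
clock: 8.58
position: [0.5721, 0.3164, 0.3036]
ee_rot: [-2.288, -2.153, -0.0]
force: [0.3, -0.5, 0.9]
width: 1.0
gripper_force: 0.0
pos [0.5721 0.3164 0.3036] yaw -3.47 tilt z [-0.  0. -1.] q [-0.84  0.45  0.39  1.4  -0.17  1.33 -0.5 ] F [ 0.3 -0.5  0.9] w 92.0 g 0.0 t 8.5833
turn deg -28.73 units z 0.239
shift units [-0.6256  0.193   0.1338]
```

```bash

python3 -m creep '[[-0.052,0.016,0,0,0,0],[-0.052,0.016,0,0,0,0],[-0.052,0.016,0,0,0,0],[-0.052,0.016,0,0,0,0],[-0.052,0.016,0,0,0,0],[-0.052,0.016,0,0,0,0],[-0.052,0.016,0,0,0,0],[-0.052,0.016,0,0,0,0],[-0.052,0.016,0,0,0,0],[-0.052,0.016,0,0,0,0],[-0.052,0.016,0,0,0,0],[-0.052,0.016,0,0,0,0],[0,0,0,0,0,0.048],[0,0,0,0,0,0.048],[0,0,0,0,0,0.048],[0,0,0,0,0,0.048],[0,0,0,0,0,0.048],[0,0,0,0,0,0],[0,0,0,0,0,0]]'
python3 - <<'E'
from h import *
need(.634,.062,.25,-32.2)
snap('top','top4');snap('side','side4')
a=cv2.imread('pics/top4.png');b=cv2.imread('pics/side4.png');t=cv2.imread('pics/top2.png')
r=lambda i,x,y,w,h,s:cv2.resize(i[y:y+h,x:x+w],None,fx=s,fy=s,interpolation=cv2.INTER_CUBIC)
c=np.zeros((600,800,3),np.uint8)
c[:300,:400]=r(a,130,205,133,100,3)[:300,:400] if 0 else cv2.resize(a[205:325,130:290],(400,300))
c[:300,400:]=r(t,318,196,32,24,12.5)
c[300:,:400]=r(b,290,280,160,120,2.5)
c[300:,400:]=r(b,270,240,80,60,5)
cv2.imwrite('pics/crops4.png',c)
E
```

```text
clock: 10.17
position: [0.635, 0.0631, 0.3035]
ee_rot: [2.745, 1.528, -0.0]
force: [1.2, 0.5, 0.5]
width: 1.001
gripper_force: 0.0
pos [0.635  0.0631 0.3035] yaw -31.79 tilt z [-0. -0. -1.] q [-0.55  0.44  0.56  1.45 -0.24  1.32 -0.52] F [1.2 0.5 0.5] w 92.1 g 0.0 t 10.1667
turn deg -0.41 units z 0.003
shift units [-0.0036 -0.0006  0.1338]
```

View pics/crops4.png

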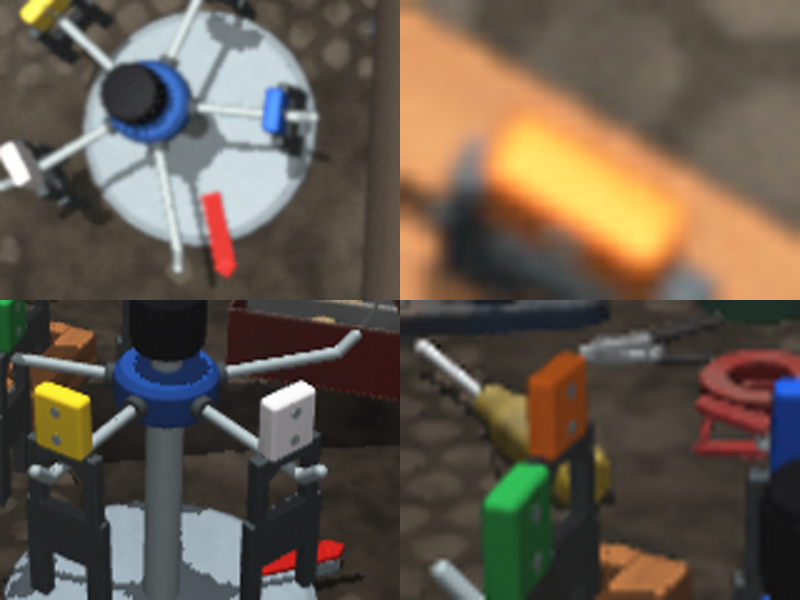

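```bash
python3 - <<'E'
from h import *
np.set_printoptions(precision=4,suppress=True)
p,e=tri((201.2,310.6),(431.6,294.4));print('tip',p,e)
for C in((.572,.3165),(.5714,.320)):
    d=p[:2]-C;print(np.hypot(*d),np.degrees(np.arctan2(d[1],d[0])))
print('tab',tri((332.7,210.7),(301.6,253.2)),atz('top',(332.7,210.7),.144))
E=lambda x,y:atz('top',(317.7+(x-400)/12.5,195.7+y/12.5),.144)
a,b,c,d=E(515,110),E(690,215),E(655,260),E(490,165)
for q in(b-a,c-d,d-a,c-b):print(np.hypot(*q[:2]),np.degrees(np.arctan2(q[1],q[0])))
need(.634,.062,.119,-32.2)
E
```

```text
tip [0.4562 0.2941 0.1734] 0.003406160916121615
0.1179430181031011 -169.05137132794124
0.11807207756422183 -167.32831369348818
tab (array([0.6331, 0.0634, 0.1424]), np.float64(0.0025477164988387323)) [0.6341 0.0632 0.144 ]
0.029587614036048905 -122.5444974419136
0.027561621426206665 -121.45503520217606
0.008878973357886535 154.90902403889228
0.00832645093263979 141.3944261788483
pos [0.635  0.0631 0.3035] yaw -31.78 tilt z [-0.  0. -1.] q [-0.55  0.44  0.56  1.45 -0.24  1.32 -0.52] F [0.3 0.2 0.7] w 92.1 g 0.0 t 10.2667
turn deg -0.42 units z 0.003
shift units [-0.0036 -0.0008  0.4614]
```

Hook tip measured at (0.456, 0.294, 0.173), which puts it within about 1° of the pointer. Tab top measured at z 0.142, against 0.144 expected. Next I'll descend and grip.

```bash

python3 -m creep '[[-0.003,0,0.08,0,0,0.003],[0,0,0.08,0,0,0],[0,0,0.08,0,0,0],[0,0,0.08,0,0,0],[0,0,0.06,0,0,0],[0,0,0.04,0,0,0],[0,0,0.03,0,0,0],[0,0,0.0114,0,0,0],[0,0,0,0,0,0],[0,0,0,0,0,0],[0,0,0,0,0,0]]'
python3 -m creep '[[0,0,0,0,0,0],[0,0,0,0,0,0],[0,0,0,0,0,0],[0,0,0,0,0,0],[0,0,0,0,0,0],[0,0,0,0,0,0],[0,0,0,0,0,0],[0,0,0,0,0,0],[0,0,0,0,0,0],[0,0,0,0,0,0],[0,0,0,0,0,0],[0,0,0,0,0,0],[0,0,0,0,0,0],[0,0,0,0,0,0]]' 1 20
python3 -c "
from h import *
need(.634,.063,.119,-32.2)"
```

```text
clock: 11.18
position: [0.6354, 0.0619, 0.1203]
ee_rot: [2.751, 1.515, 0.003]
force: [-0.1, 0.1, -0.5]
width: 1.001
gripper_force: 0.0
clock: 12.35
position: [0.6341, 0.0622, 0.1189]
ee_rot: [-2.751, -1.515, 0.001]
force: [-1.1, 0.3, 0.6]
width: 0.13
gripper_force: 19.9
pos [0.6341 0.0622 0.1189] yaw -32.33 tilt z [-0.001  0.    -1.   ] q [-0.5   0.59  0.49  1.69 -0.33  0.95 -0.45] F [-1.1  0.3  0.6] w 11.9 g 19.9 t 12.35
turn deg 0.13 units z -0.001
shift units [ 0.0015 -0.0013 -0.0002]
```

```bash

python3 -m creep '[[0,0,-0.02,0,0,0],[0,0,-0.03,0,0,0],[0,0,-0.05,0,0,0],[0,0,-0.08,0,0,0],[0,0,-0.08,0,0,0],[0,0,-0.08,0,0,0],[0,0,-0.08,0,0,0],[0,0,-0.08,0,0,0],[0,0,-0.06,0,0,0],[0,0,0,0,0,0],[0,0,0,0,0,-0.0456],[0,0,0,0,0,-0.0456],[0,0,0,0,0,-0.0456],[0,0,0,0,0,-0.0456],[0,0,0,0,0,-0.0456],[0,0,0,0,0,-0.0456],[0,0,0,0,0,-0.0456],[0,0,0,0,0,-0.0456],[0,0,0,0,0,0],[0,0,0,0,0,0]]' - 30
python3 -c "
from h import *
need(.426,.288,.343,11.5)"
```

```text
clock: 14.02
position: [0.6343, 0.0616, 0.3433]
ee_rot: [1.993, 2.428, 0.0]
force: [-0.1, -0.4, -1.7]
width: 0.127
gripper_force: 29.9
pos [0.6343 0.0616 0.3433] yaw 11.24 tilt z [ 0.  0. -1.] q [-0.45  0.4   0.41  1.38 -0.16  1.4   0.16] F [-0.1 -0.4 -1.7] w 11.7 g 29.9 t 14.0167
turn deg 0.26 units z -0.002
shift units [ 6.567e-01 -4.005e-01  6.000e-04]
```

```bash

python3 -m creep '[[0.02,-0.012,0,0,0,0],[0.041,-0.025,0,0,0,0],[0.041,-0.025,0,0,0,0],[0.041,-0.025,0,0,0,0],[0.041,-0.025,0,0,0,0],[0.041,-0.025,0,0,0,0],[0.041,-0.025,0,0,0,0],[0.041,-0.025,0,0,0,0],[0.041,-0.025,0,0,0,0],[0.041,-0.025,0,0,0,0],[0.041,-0.025,0,0,0,0],[0.041,-0.025,0,0,0,0],[0.041,-0.025,0,0,0,0],[0.041,-0.025,0,0,0,0],[0.041,-0.025,0,0,0,0],[0.041,-0.025,0,0,0,0],[0.02,-0.013,0,0,0,0],[0,0,0,0,0,0],[0,0,0,0,0,0]]'
python3 -c "
from h import *
need(.426,.288,.2,11.5)"
```

```text
clock: 15.6
position: [0.4256, 0.2868, 0.3431]
ee_rot: [1.989, 2.431, 0.0]
force: [1.0, -0.2, -1.5]
width: 0.129
gripper_force: 30.0
pos [0.4256 0.2868 0.3431] yaw 11.43 tilt z [ 0. -0. -1.] q [-0.91  0.17  0.26  1.67 -0.04  1.31 -0.45] F [ 1.  -0.2 -1.5] w 11.9 g 30.0 t 15.6
turn deg 0.07 units z -0.001
shift units [0.0028 0.0014 0.3577]
```

```bash

python3 -m creep '[[0.0028,0.0014,0.06,0,0,0],[0,0,0.07,0,0,0],[0,0,0.07,0,0,0],[0,0,0.07,0,0,0],[0,0,0.06,0,0,0],[0,0,0.0277,0,0,0],[0,0,0,0,0,0],[0,0,0,0,0,0],[0,0,0,0,0,0]]'
python3 - <<'E'
from h import *
need(.4811,.2993,.2,11.5)
snap('side','side5');snap('top','top5')
a=cv2.imread('pics/top5.png');b=cv2.imread('pics/side5.png')
c=np.zeros((600,800,3),np.uint8)
c[:300,:400]=cv2.resize(a[205:355,130:330],(400,300))
c[300:,:400]=cv2.resize(b[130:430,230:630],(400,300))
c[:,400:]=cv2.resize(b[220:370,390:490],(400,600),interpolation=cv2.INTER_CUBIC)
cv2.imwrite('pics/crops5.png',c)
E
```

```text
clock: 16.35
position: [0.4272, 0.2879, 0.2009]
ee_rot: [1.99, 2.43, 0.002]
force: [0.6, -0.3, -0.8]
width: 0.129
gripper_force: 30.0
pos [0.4272 0.2879 0.2009] yaw 11.35 tilt z [ 0.001  0.001 -1.   ] q [-0.89  0.28  0.24  1.89 -0.08  0.98 -0.41] F [ 0.6 -0.3 -0.8] w 11.9 g 30.0 t 16.35
turn deg 0.15 units z -0.001
shift units [0.0014 0.1377 0.0026]
```

View pics/crops5.png

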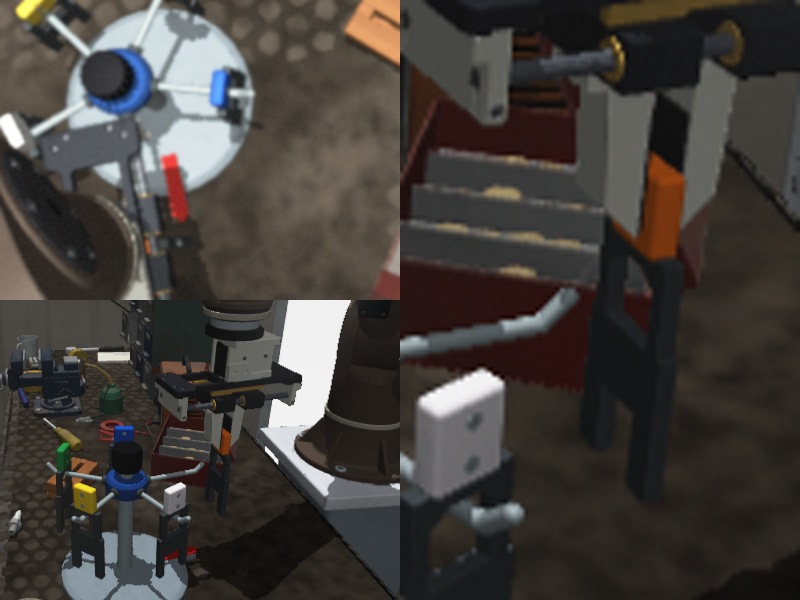

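```bash
python3 - <<'E'
from h import *
np.set_printoptions(precision=4,suppress=True)
s=arm.observe();R=cv2.Rodrigues(s['ee_rot'])[0]
P=np.array([s['position']+R@np.array([w*.015,t*.006,z]) for w in(-1,1) for t in(-1,1) for z in(.009,-.025)])
im=cv2.imread('pics/side5.png').astype(int);m=(im[...,2]>110)&(im[...,0]<60)&(im[...,1]>40)&(im[...,1]<140)
m[:250]=0;m[300:]=0;m[:,:430]=0;m[:,470:]=0
ys,xs=np.nonzero(m);print('orange',xs.min(),xs.max(),ys.min(),ys.max(),xs.mean(),ys.mean(),len(xs))
print(proj('side',P).round(1))
lo=proj('side',P[[0,2,4,6]])
print('eye/hook', proj('side',[s['position']+R@[0,0,.015],[.4562,.2941,.1734]]))
E
```

```text
orange 452 460 259 283 456.11267605633805 271.19718309859155 142
[[448.  275.2]
 [450.4 254.7]
 [440.9 276.3]
 [443.1 255.8]
 [458.8 284.3]
 [461.5 263.3]
 [451.5 285.6]
 [454.  264.5]]
eye/hook [[449.2602 283.831 ]
 [430.4151 294.3747]]
```

```bash

python3 -m creep '[[0.0014,0.01,0.004,0,0,0],[0,0.015,0,0,0,0],[0,0.015,0,0,0,0],[0,0.015,0,0,0,0],[0,0.015,0,0,0,0],[0,0,0,0,0,0],[0,0,0,0,0,0]]'
python3 - <<'E'
from h import *
need(.4811,.2993,.199,11.5)
im=cv2.imread('pics/top5.png').astype(int);m=(im[...,2]>130)&(im[...,0]<60)&(im[...,1]>50)&(im[...,1]<150)
m[:315]=0;m[340:]=0;m[:,:195]=0;m[:,225:]=0
ys,xs=np.nonzero(m);print(xs.min(),xs.max(),ys.min(),ys.max(),len(xs))
p=np.array([.4272,.2879,.2009]);R=cv2.Rodrigues(np.array([1.99,2.43,.002]))[0]
print(proj('top',[p+R@np.array([w*.015,t*.006,z]) for w in(-1,1) for t in(-1,1) for z in(.009,-.025)]).round(1))
E
```

```text
clock: 17.03
position: [0.4537, 0.2942, 0.1981]
ee_rot: [1.99, 2.431, -0.001]
force: [-0.1, -0.2, -1.4]
width: 0.128
gripper_force: 30.0
pos [0.4537 0.2942 0.1981] yaw 11.41 tilt z [-0. -0. -1.] q [-0.86  0.33  0.24  1.83 -0.09  0.99 -0.38] F [-0.1 -0.2 -1.4] w 11.7 g 30.0 t 17.0333
turn deg 0.09 units z -0.001
shift units [-0.0012  0.0697 -0.0023]
203 204 325 331 7
[[211.1 330.5]
 [206.7 331.2]
 [209.8 323.5]
 [205.2 323.9]
 [194.  334.1]
 [188.8 334.9]
 [192.6 327.1]
 [187.4 327.6]]
```

```bash

python3 -m creep '[[0,0.01,0,0,0,0],[0,0.015,0,0,0,0],[0,0.015,0,0,0,0],[0,0.015,0,0,0,0],[-0.001,0.013,0,0,0,0],[0,0,0,0,0,0],[0,0,0,0,0,0],[0,0,0,0,0,0]]'
python3 - <<'E'
from h import *
need(.4811,.2993,.1835,11.5)
snap('side','side6');snap('top','top6')
b=cv2.imread('pics/side6.png');a=cv2.imread('pics/top6.png')
cv2.imwrite('pics/crops6.png',np.hstack([cv2.resize(b[240:360,370:470],(500,600),interpolation=cv2.INTER_CUBIC),cv2.resize(a[205:355,160:235],(300,600))]))
E
```

```text
clock: 17.7
position: [0.4799, 0.2993, 0.1982]
ee_rot: [-1.989, -2.432, 0.001]
force: [0.6, -0.3, -1.6]
width: 0.127
gripper_force: 30.0
pos [0.4799 0.2993 0.1982] yaw 11.44 tilt z [-0. -0. -1.] q [-0.84  0.37  0.25  1.77 -0.1   1.02 -0.35] F [ 0.6 -0.3 -1.6] w 11.6 g 30.0 t 17.7
turn deg 0.06 units z -0.0
shift units [-0.0005  0.003   0.0366]
```

View pics/crops6.png

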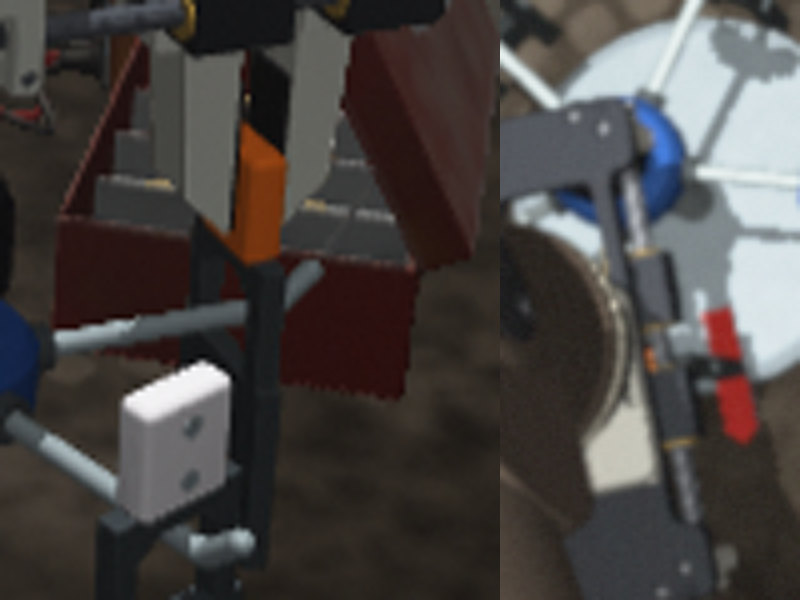

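The side view shows the hook passing through the eye, entering at crop (190,325) with its tip emerging beyond the plate at (318,268). Next I'll lower onto the hook.

```bash

python3 -m creep '[[0,0,0.008,0,0,0],[0,0,0.01,0,0,0],[0,0,0.009,0,0,0],[0,0,0,0,0,0],[0,0,0,0,0,0],[0,0,0,0,0,0]]'
python3 -m creep '[[0,0,0.004,0,0,0],[0,0,0,0,0,0],[0,0,0,0,0,0],[0,0,0,0,0,0]]'
python3 -m creep '[[0,0,0.004,0,0,0],[0,0,0,0,0,0],[0,0,0,0,0,0],[0,0,0,0,0,0]]'
```

```text
clock: 18.3
position: [0.4801, 0.2993, 0.1875]
ee_rot: [1.989, 2.432, -0.0]
force: [0.8, 0.4, -0.7]
width: 0.129
gripper_force: 30.0
clock: 18.63
position: [0.4801, 0.2994, 0.1859]
ee_rot: [1.989, 2.432, 0.0]
force: [-0.4, 0.2, -0.8]
width: 0.126
gripper_force: 30.0
clock: 18.97
position: [0.48, 0.2993, 0.1843]
ee_rot: [1.989, 2.432, -0.0]
force: [0.3, -1.0, -1.0]
width: 0.13
gripper_force: 30.0
```

```bash

python3 -m creep '[[0,0,0.004,0,0,0],[0,0,0,0,0,0],[0,0,0,0,0,0],[0,0,0,0,0,0]]'
python3 -m creep '[[0,0,0.003,0,0,0],[0,0,0,0,0,0],[0,0,0,0,0,0],[0,0,0,0,0,0]]'
```

```text
clock: 19.3
position: [0.4803, 0.2995, 0.1831]
ee_rot: [1.989, 2.432, 0.001]
force: [-0.9, -0.8, 5.1]
width: 0.13
gripper_force: 30.0
clock: 19.63
position: [0.4804, 0.2996, 0.1828]
ee_rot: [-1.989, -2.432, -0.002]
force: [-3.8, -2.3, 14.5]
width: 0.128
gripper_force: 30.0
```

Contact came at the expected height. I'll relax the load, open partway and rise straight up.

```bash

python3 -m creep '[[0,0,-0.003,0,0,0],[0,0,0,0,0,0],[0,0,0,0,0,0],[0,0,0,0,0,0]]'
python3 -m creep '[[0,0,0,0,0,0],[0,0,0,0,0,0],[0,0,0,0,0,0],[0,0,0,0,0,0],[0,0,0,0,0,0],[0,0,0,0,0,0]]' 0.4
python3 -m creep '[[0,0,-0.01,0,0,0],[0,0,-0.02,0,0,0],[0,0,-0.03,0,0,0],[0,0,-0.04,0,0,0],[0,0,-0.06,0,0,0],[0,0,-0.06,0,0,0],[0,0,-0.06,0,0,0],[0,0,-0.06,0,0,0],[0,0,0,0,0,0],[0,0,0,0,0,0],[0,0,0,0,0,0],[0,0,0,0,0,0],[0,0,0,0,0,0],[0,0,0,0,0,0],[0,0,0,0,0,0],[0,0,0,0,0,0],[0,0,0,0,0,0],[0,0,0,0,0,0],[0,0,0,0,0,0],[0,0,0,0,0,0]]'
python3 - <<'E'
from h import *
snap('side','side7');snap('top','top7')
b=cv2.imread('pics/side7.png');a=cv2.imread('pics/top7.png')
cv2.imwrite('pics/crops7.png',np.hstack([cv2.resize(b[240:420,330:480],(500,600),interpolation=cv2.INTER_CUBIC),cv2.resize(a[205:355,160:235],(300,600))]))
E
```

```text
clock: 19.97
position: [0.4802, 0.2996, 0.183]
ee_rot: [1.989, 2.432, 0.001]
force: [-1.4, -0.9, 6.9]
width: 0.131
gripper_force: 30.0
clock: 20.47
position: [0.48, 0.2993, 0.1825]
ee_rot: [-1.989, -2.432, 0.0]
force: [-0.7, -0.3, 1.1]
width: 0.297
gripper_force: 0.0
clock: 22.13
position: [0.4801, 0.2993, 0.3187]
ee_rot: [1.989, 2.432, 0.0]
force: [0.0, 0.2, 1.2]
width: 0.302
gripper_force: 0.0
```

View pics/crops7.png

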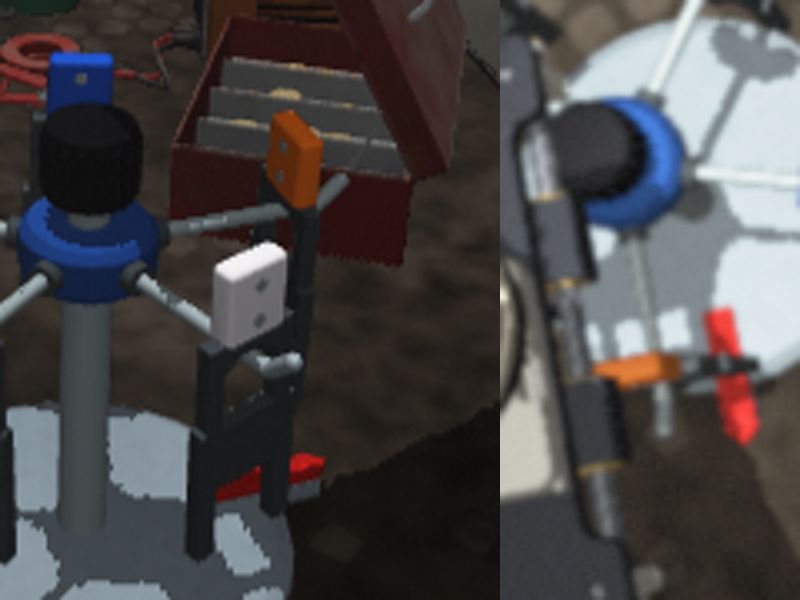

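The gauge hangs on the hook: its tab is at crop (295,160), its jaws are clear of the foot, and the gripper is above. I'll let it settle and check that it is still.

```bash

for i in 1 2 3; do python3 -m creep '[[0,0,0,0,0,0],[0,0,0,0,0,0],[0,0,0,0,0,0],[0,0,0,0,0,0],[0,0,0,0,0,0],[0,0,0,0,0,0],[0,0,0,0,0,0],[0,0,0,0,0,0],[0,0,0,0,0,0],[0,0,0,0,0,0],[0,0,0,0,0,0],[0,0,0,0,0,0],[0,0,0,0,0,0],[0,0,0,0,0,0],[0,0,0,0,0,0],[0,0,0,0,0,0],[0,0,0,0,0,0],[0,0,0,0,0,0],[0,0,0,0,0,0],[0,0,0,0,0,0]]' >/dev/null; done
python3 - <<'E'
from h import *
p=None
for i in range(6):
    d=arm.get_image('side')['frame'][240:420,330:480].astype(int)
    m=(d[...,0]>110)&(d[...,2]<60)&(d[...,1]>40)&(d[...,1]<140);m[:, :70]=0;m[90:]=0
    ys,xs=np.nonzero(m);print(xs.mean().round(2),ys.mean().round(2),len(xs),None if p is None else np.abs(d-p).max());p=d
print(arm.observe()['clock'])
E
```

```text
90.47 45.66 177 None
90.48 45.68 176 5
90.53 45.75 178 4
90.52 45.68 178 4
90.49 45.69 178 4
90.51 45.6 177 4
27.5333
```

```bash
python3 -c "
from cell import arm
print(arm.sign_off())"
```

```text
the job is handed in; nothing more can be done
None
```

I turned the rack until the empty hook was over the red pointer (within about 1°), hung the orange-tabbed gauge on it by its eye, checked it was still with the gripper clear above, and handed the job in at about 27.5 s; no verdict was returned.

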